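# Register the drill carriage on the first dowel hole

### The arm

A 7-joint arm with a two-finger parallel gripper is mounted at the origin on the work surface. World frame = base frame: x ahead of the robot, y to its left, z up, the work surface at z = 0. Lengths are in m, angles in rad, forces in N, time in s.
With the tool pointing down it reaches from about 0.4 to 0.85 m from the base axis. Payload 4.5 kg.
Tool frame: the origin (TCP) lies at the very end of the fingers, on their centre line; the grasp point (between the pads) lies 19 mm behind it; z points along the fingers, x is the direction in which the jaws open and shut, and the axes are right-handed (so a half turn about z gives the same grasp; the last joint's range is limited). The gripper opens to 88 mm and grips with 3 to 60 N. Pads are 18 mm wide; open, the fingers measure 123 mm over their backs; the gripper's body (75 mm by 187 mm) begins 45 mm behind the grasp point.
Start: joints at [-1.088, 0.689, -0.195, 1.565, 0.157, 0.902, -0.215], TCP at [0.271, 0.563, 0.239] pointing down, gripper open.
Joint ranges: [-3.01, 3.01], [-0.46, 2.08], [-1.47, 1.51], [0.13, 2.56], [-1, 4.14], [0.04, 2.09], [-2.66, 2.66]. Speed limits (rad/s): [2.57, 2.57, 3.14, 3.14, 3.14, 3.14, 3.14].

### API

Orientations are given as a unit quaternion [x, y, z, w].
In Python, from plant import * gives the robot as it stands.
- The arm moves only by the tool apply_moves, never from a script. Its argument "series" is a list of rows, each an object of numbers: "x", "y", "z": the shift along the tool's x, y, z in units of 80 cm (1.0 is 80 cm); "wx", "wy", "wz": the turn, a rotation vector about the tool's x, y, z in units of pi rad (1.0 is pi rad); "fingers": the opening, from -1 (shut) to 1 (fully open), so that 0 is half open. In form: [{"x": .., "y": .., "z": .., "wx": .., "wy": .., "wz": .., "fingers": ..}, ...]. A call has 1 to 8 rows; each row shifts and turns the pose as measured when the row begins, along the tool's axes as they then stand; what a row does not reach is not made up. A row lasts 1/8 s, in which the tool goes at most 62.5 mm and 10.7 degrees, less where a joint would pass 70% of its speed; a pose out of reach is approached as far as the arm can. A call with a number of a shift or a turn outside -1 to 1 is refused whole. A call with a gripper value outside its range is refused whole. The fingers move at their own pace and stop on an object; "force" is the grip in N (left out, the last holds). Time passes only in rows, so rows that do not move let the fingers close. It gives the time, the measured TCP pose, the force and the opening at its end, in the units of the state.
- get_state(): the state, without advancing time (a new reading comes with each control period).
- snapshot(name): name is "scene" or "top" or "wrist"; returns (picture, depth): 384x512x3 uint8, red, green, blue; 384x512 float32, m along the optical axis (not along the pixel's ray), 0 where there is no reading.
- camera_model(name): a dict with "camera_matrix" (3x3 intrinsics, pixels), "world_from_camera" (4x4, takes a point from camera to world coordinates). Camera axes: x right, y up, looking along -z (the intrinsics and any distortion apply to the point x, -y, -z); pixel columns grow to the right and rows downward; lengths in m; the calibration is good to about 2 mm. A picture is of the moment at which its call begins: read the wrist's pose just before it. camera_model takes no time and is no camera call; for the wrist camera it gives the pose at the moment of the call.
- finish_job(): hands the job in, once; it reports no verdict.
The state is a dict: "clock": time; "q": joint angles; "qd": joint speeds; "joint_torque": joint torques, N m; "tool_pos": TCP position; "eef_rot": TCP orientation; "contact_force": force on the tool from outside, world axes, zero at the start; "moment": the same for the moment, N m; "opening": opening from 0.0 (shut) to 1.0 (fully open).
Only numpy, scipy, OpenCV 4.12 (cv2) and the standard library are available. Lean on these libraries where they do the work, as an engineer would, in place of code of your own. Each camera call takes 0.05 s, during which the arm holds its last target. There are 200 camera calls.

### The job

Register the drilling carriage on the dowel hole already drilled in the clamped beech rail, ready for drilling the next one: slacken the carriage's T-bar clamp knob, slide the carriage along until its index pin stands over the hole, push the pin fully home into the hole, and turn the clamp knob tight again. Leave the beech rail clamped where it is, and leave alone the pencil, drill bit, try square and offcut lying around the jig.

Things in the scene. Friction and masses are not known exactly. Their poses are not given: they have to be found in the camera images.
- jig: drilling jig, fixed: plywood base 210 x 600 x 18 mm with a 40 x 40 mm aluminium rail 560 mm long on its far edge. Origin on the bench under its middle; y along the rail, x across it (away from the robot), z up. Rail: x = 40 to 80 mm, top z = 58 mm. Two closed toggle clamps at y = -215 and +215 mm, 94 mm high, handles out to x = -184 mm: leave them closed
- stock: beech rail 60 x 530 x 38 mm lying on the jig's base along the aluminium rail, its top at z = 56 mm, held down by the two toggle clamps. Origin at the centre of its underside, axes parallel to the jig's. It has one drilled hole, and a pencil cross 64 mm from it in -y where the next hole will go
- hole (a point): centre of the mouth of the drilled hole in the beech rail's top face: 13.5 mm across, 34 mm deep, vertical. Axes parallel to the jig's
- carriage (a joint): travel in m of the grey drill carriage along the rail, growing in the jig's +y, 0 to 0.23. Starts at 0 to 0.08, always on the -y side of the hole. A plate 115 (x) x 160 (y) x 14 mm, top z = 75 mm, carrying the index pin in a steel sleeve, an open drill bushing and the clamp knob. Knob slack: slides with about 2 N and stays where left. Knob tight: held against 35 N or more
- index_pin (a joint): depth of the index pin in m, growing downward: 0.032 fully home (head on the sleeve); at 0 its nose is 2 mm above the beech rail; starts at -0.012 to 0.001. Slides upright in the carriage's sleeve with 5 N of friction and stays where left; goes down only where the hole is. Shank 12 mm; tapered nose 10 mm long, 4 mm at the tip: finds the hole within about 4 mm, drawing the slack carriage into line
- pin_top (a point): centre of the top of the index pin's head, a black round head 28 mm across and 16 mm high; at z = 116 mm when the pin is home, up to 160 mm at the start. The sleeve under it is steel, 28 mm across, its top at z = 100 mm
- pin_nose (a point): tip of the index pin's nose, 90 mm below pin_top on the pin's axis. Directly above the hole when the carriage is in line. In jig axes it is 55 mm in +y of the carriage's middle, whose end faces stand 80 mm either side of that middle
- bush (a point): centre of the top of the open drill bushing on the carriage, 64 mm from the index pin in -y, 28 mm across, at z = 88 mm; stays empty in this job
- clamp_knob (a joint): turn of the carriage's clamp knob in rad: 0 is hard tight at its stop, growing as it is turned anticlockwise seen from above, to 1.5 at its other stop. It starts tight, at 0 to 0.15. The clamp lets go of the rail at about 0.6. It takes about 0.3 N m to turn and stays where it is left
- knob_bar (a point): centre of the T-bar of the clamp knob, a black bar 64 mm long, 14 mm thick, 25 mm high (z = 97 to 122 mm; this point at z = 111.5 mm) on a hub 22 mm across. Its x axis runs along the bar, z is the knob's upright axis. The knob stands on the carriage above the aluminium rail, 50 mm in +x and 90 mm in -y of the index pin (jig axes)
- pencil: green pencil 172 mm long, 8 mm thick, lying on the jig's base board in front of the beech rail
- drill_bit: steel drill bit 150 mm long, 12 mm thick, lying on the jig's base board in front of the beech rail
- square: try square, 105 mm dark wood stock with a 170 mm steel blade, to the left of the jig
- offcut: beech offcut 38 x 120 x 60 mm standing on the bench to the right of the jig

How it is judged:
On the way, in this order (a step that is already met when the one before it is completed fails the run):
1. the clamp knob is slackened (more than 0.5 rad), so that the clamp lets go of the rail (value of joint clamp_knob above 0.5 rad), for 0.1 s.
2. the carriage is slid until the index pin stands over the hole (within 6 mm) (horizontal distance between pin_nose and hole below 0.006 m), for 0.1 s.
3. the index pin is pushed fully home in the hole (within 2.5 mm) while the clamp is still slack (value of joint index_pin above 0.0295 m and horizontal distance between pin_nose and hole below 0.004 m and value of joint clamp_knob above 0.4 rad), for 0.1 s.
4. the clamp knob is turned tight again (within 0.25 rad of its stop) (value of joint clamp_knob below 0.25 rad), for 0.2 s.
At the end, for the whole second after the job is handed in: The index pin is home in the drilled hole to within 2.5 mm of its full depth and within 4 mm of the hole's axis, the clamp knob is within 0.25 rad of hard tight, and the beech rail is still clamped within 10 mm of where it was (value of joint index_pin above 0.0295 m and horizontal distance between pin_nose and hole below 0.004 m and value of joint clamp_knob below 0.25 rad and distance of stock from where it was at the start of the episode below 0.01 m and linear speed of stock below 0.01 m/s); the robot touches nothing.
It fails at once if the beech rail is shifted by more than 10 mm (distance of stock from where it was at the start of the episode above 0.01 m).
It fails at once if the pencil, drill bit, try square or offcut is moved by more than 30 mm (distance of any of pencil, drill_bit, square, offcut from where it was at the start of the episode above 0.03 m).
It also fails if it takes over 58 s, if anything falls off the work surface, if the arm or the gripper's body presses on something with over 40 N, if the wrist force passes 120 N, or if a joint passes its speed limit or range.

## Working session

There is one attempt and no reset: what is moved stays moved. The work goes in short steps, Python scripts to look and compute and a tool call to move; the robot and the scene stay as the last step left them, time stands still between calls to the robot, and variables do not carry over. Pictures are saved under pics/ and viewed, about 8 in all and at most 12, crops included, and the job is handed in when it is done.

Besides the shell and the picture viewer there is one more tool, called after "Call:" as name(argument=value, ...) on one line, values as JSON. apply_moves: Moves the arm, as the interface text tells. Its arguments: {"type":"object","properties":{"series":{"type":"array","items":{"type":"object","properties":{"x":{"type":"number"},"y":{"type":"number"},"z":{"type":"number"},"wx":{"type":"number"},"wy":{"type":"number"},"wz":{"type":"number"},"fingers":{"type":"number"}}}},"force":{"type":"number"}},"required":["series"]}

```bash
mkdir -p pics
cat > h.py <<'E'
from plant import *
import numpy as np, cv2
def ray(name,u,v,z,cm=None):
    cm=cm or camera_model(name);K=np.array(cm["camera_matrix"]);T=np.array(cm["world_from_camera"])
    d=np.linalg.inv(K)@[u,v,1];d=T[:3,:3]@[d[0],-d[1],-d[2]];o=T[:3,3]
    return o+d*(z-o[2])/d[2]
def cloud(name,dep,cm):
    K=np.array(cm["camera_matrix"]);T=np.array(cm["world_from_camera"])
    v,u=np.mgrid[:384,:512];p=np.stack([u,v,np.ones_like(u)],-1)@np.linalg.inv(K).T*dep[...,None]
    p=p*[1,-1,-1];return p@T[:3,:3].T+T[:3,3]
def save(n,im): cv2.imwrite("pics/"+n,cv2.cvtColor(im,cv2.COLOR_RGB2BGR))
E
python3 - <<'E'
from h import *
for n in("top","scene"):
    cm=camera_model(n);im,d=snapshot(n);np.savez(n,im=im,d=d,P=cloud(n,d,cm));save(n+".png",im)
    print(n,np.round(cm["camera_matrix"],1).tolist(),np.round(cm["world_from_camera"],3).tolist(),cm.keys())
s=get_state();print(s)
E
```

```text
top [[450.8, 0.0, 249.3], [0.0, 450.8, 185.9], [0.0, 0.0, 1.0]] [[-0.042, 0.974, -0.225, 0.288], [-0.999, -0.041, 0.01, -0.002], [0.001, 0.225, 0.974, 1.313], [0.0, 0.0, 0.0, 1.0]] dict_keys(['camera_matrix', 'world_from_camera'])
scene [[443.1, 0.0, 248.7], [0.0, 443.1, 195.3], [0.0, 0.0, 1.0]] [[-0.397, -0.594, 0.7, 1.497], [0.918, -0.247, 0.311, 0.43], [-0.011, 0.766, 0.643, 0.973], [0.0, 0.0, 0.0, 1.0]] dict_keys(['camera_matrix', 'world_from_camera'])
{'clock': 0.1, 'q': array([-1.08820172,  0.68993454, -0.19451327,  1.56621802,  0.15727828,
        0.90250609, -0.2151051 ]), 'qd': array([-3.24595762e-04, -1.47745135e-03, -3.51303484e-04, -2.94873631e-03,
       -5.77188393e-04, -4.98370257e-04,  6.29967598e-06]), 'joint_torque': array([-3.01843640e-03, -5.28498673e+01, -1.27105795e+00, -1.53837776e+01,
       -5.24522841e-02,  2.00819704e-03,  6.17412161e-05]), 'tool_pos': array([0.27096755, 0.56257965, 0.23797444]), 'eef_rot': array([ 8.46709505e-01,  5.32054800e-01, -6.80692775e-04,  4.90543043e-04]), 'contact_force': array([ 0.13117213, -0.55124354, -0.45897649]), 'moment': array([ 0.03598244, -0.03709391,  0.01164498]), 'opening': 1.0023678214588707}
```

View pics/top.png

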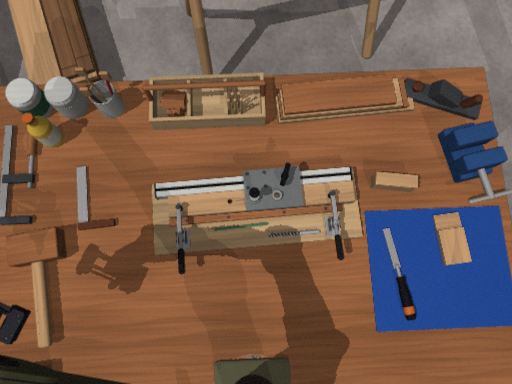

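View pics/scene.png

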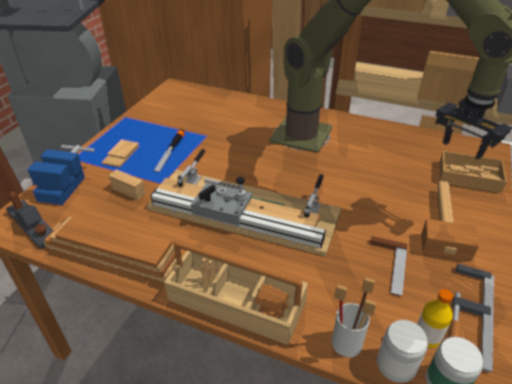

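The top view shows the jig around px (150-360, 165-255). The pin head is near (254,193), the bushing near (278,194), the T-bar near (287,174), and a dark hole near (229,201). The scene view agrees. Next I'll zoom in and measure.

Run:
```python
from h import *
z=np.load("top.npz");im=z["im"];P=z["P"]
save("topc.png",cv2.resize(im[155:275,145:365],None,fx=3.6,fy=3.6,interpolation=cv2.INTER_CUBIC))
# jig rail direction: points of height 0.05..0.065 bright silver
hsv=cv2.cvtColor(im,cv2.COLOR_RGB2HSV)
m=(hsv[...,1]<40)&(hsv[...,2]>150)&(abs(P[...,2]-.058)<.012);m[:150]=0;m[240:]=0;m[:,:145]=0;m[:,365:]=0
q=P[m];vx,vy,x0,y0=cv2.fitLine(q[:,:2].astype(np.float32),cv2.DIST_L2,0,.001,.001).ravel();print("rail",len(q),vx,vy,x0,y0,q[:,1].min(),q[:,1].max(),np.median(q[:,2]))
# dark blobs in the region
g=cv2.cvtColor(im,cv2.COLOR_RGB2GRAY);m=np.uint8(g<70);m[:155]=0;m[225:]=0;m[:,:150]=0;m[:,360:]=0
n,l,st,c=cv2.connectedComponentsWithStats(m)
for i in range(1,n):
    if st[i,4]>4:print(st[i],c[i].round(1),np.nanmedian(P[l==i],0).round(3), P[l==i][:,2].max().round(3))
for nm,u,v,h in(("hole",229.5,201,.056),("pin",254,193,.15),("knob",286,175,.122),("bush",278,195,.088)):print(nm,ray("top",u,v,h).round(4),P[int(v),int(u)].round(3))
```

```text
rail 1343 0.04436653 -0.99901533 0.58814996 -0.004741909 -0.3049464840622432 0.25130241380167573 0.058155168170804794
[280 162  15  24 191] [286.2 174.3] [ 0.593 -0.117  0.121] 1.313
[299 162  10   9  67] [303.3 166.1] [ 0.644 -0.181  0.001] 0.008
[300 167  53  13 118] [328.6 174.9] [ 0.599 -0.245  0.059] 1.313
[353 167   7  32  67] [355.9 182.2] [ 0.593 -0.335  0.001] 0.015
[263 171   3   2   5] [263.8 171.6] [ 0.612 -0.058  0.08 ] 0.084
[245 172   4   3   9] [246.4 173.3] [ 0.609 -0.007  0.079] 0.082
[155 182  89  17 184] [196.1 186.4] [0.582 0.137 0.059] 1.313
[263 185   5   7  17] [265.1 187.2] [ 0.568 -0.059  0.076] 0.082
[247 187   3   2   5] [247.8 187.4] [ 0.569 -0.011  0.078] 0.081
[249 187  11  11  89] [254. 192.] [ 0.539 -0.026  0.15 ] 0.157
[268 189   4   5   8] [269.8 190.9] [ 0.556 -0.072  0.077] 0.078
[328 191   7   7  26] [331.1 193.4] [ 0.539 -0.24   0.093] 0.101
[228 200   4   3  11] [229.4 200.9] [0.541 0.045 0.029] 0.044
[336 203   6   8  33] [338.9 206.2] [ 0.513 -0.271  0.034] 0.041
[176 204   7   7  27] [179.3 206.9] [0.519 0.18  0.092] 0.103
[325 204   5   1   5] [327. 204.] [ 0.52  -0.238  0.03 ] 0.033
[290 207   6   1   6] [292.5 207. ] [ 0.515 -0.137  0.031] 0.035
[325 207   2   3   5] [325.4 207.8] [ 0.508 -0.232  0.034] 0.038
[181 215  14  10  67] [188.9 219.2] [0.492 0.161 0.034] 0.083
[328 219   2   3   5] [328.6 219.8] [ 0.472 -0.236  0.044] 0.061
hole [0.5356 0.043  0.056 ] [0.543 0.046 0.021]
pin [ 0.5359 -0.0256  0.15  ] [ 0.534 -0.025  0.157]
knob [ 0.5883 -0.1156  0.122 ] [ 0.588 -0.115  0.124]
bush [ 0.5407 -0.0932  0.088 ] [ 0.547 -0.096  0.055]
```

View pics/topc.png

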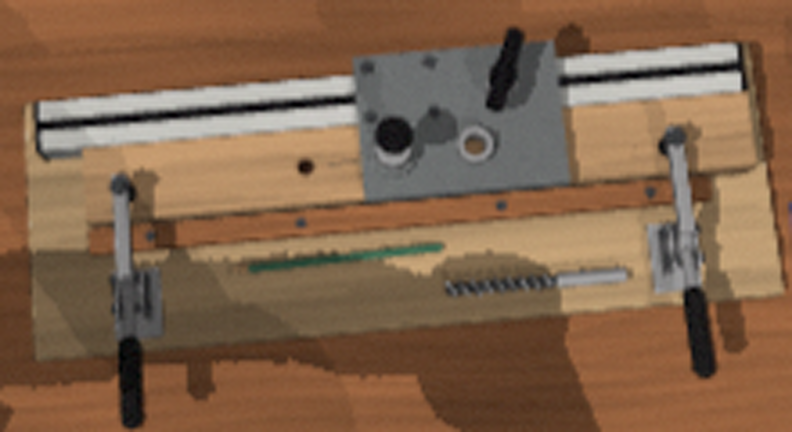

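Checks against the given sizes:
- **Jig yaw:** about +2.5°.
- **Pin to knob:** the offset matches the given 50/-90 mm.
- **Hole:** about 68.6 mm ahead of the pin along the rail, with a 2 mm cross error.

I'll move above the knob next.

Call:
apply_moves(series=[{"x":-0.0454,"y":0.0558,"fingers":1},{"x":-0.0454,"y":0.0558},{"x":-0.0454,"y":0.0558},{"x":-0.0454,"y":0.0558},{"x":-0.0454,"y":0.0558},{"x":-0.0454,"y":0.0558},{"x":-0.0454,"y":0.0558},{"x":-0.0454,"y":0.0558}])

```text
schema error: expected keys x, y, z, wx, wy, wz, fingers
```

Run:
```python
from h import *
z=np.load("top.npz");P=z["P"]
m=(P[...,2]>.108)&(P[...,2]<.135)&(abs(P[...,0]-.59)<.045)&(abs(P[...,1]+.115)<.045)
q=P[m][:,:2].astype(np.float32);r=cv2.minAreaRect(q*1000);print(len(q),r,cv2.fitLine(q,cv2.DIST_L2,0,.001,.001).ravel())
```

```text
121 ((593.9097290039062, -113.26538848876953), (13.859306335449219, 63.06444549560547), 70.38897705078125) [ 0.94355905 -0.3312044   0.5927104  -0.11284952]
```

Call:
apply_moves(series=[{"x":-0.0454,"y":0.0558,"z":0,"wx":0,"wy":0,"wz":0,"fingers":1},{"x":-0.0454,"y":0.0558,"z":0,"wx":0,"wy":0,"wz":0,"fingers":1},{"x":-0.0454,"y":0.0558,"z":0,"wx":0,"wy":0,"wz":0,"fingers":1},{"x":-0.0454,"y":0.0558,"z":0,"wx":0,"wy":0,"wz":0,"fingers":1},{"x":-0.0454,"y":0.0558,"z":0,"wx":0,"wy":0,"wz":0,"fingers":1},{"x":-0.0454,"y":0.0558,"z":0,"wx":0,"wy":0,"wz":0,"fingers":1},{"x":-0.0454,"y":0.0558,"z":0,"wx":0,"wy":0,"wz":0,"fingers":1},{"x":-0.0454,"y":0.0558,"z":0,"wx":0,"wy":0,"wz":0,"fingers":1}])

```text
clock: 1.1
tool_pos: [0.4702, 0.1387, 0.2349]
eef_rot: [0.844, 0.537, -0.002, -0.001]
contact_force: [0.0, -0.2, 0.6]
opening: 0.996
```

Call:
apply_moves(series=[{"x":-0.0454,"y":0.0558,"z":0,"wx":0,"wy":0,"wz":0,"fingers":1},{"x":-0.0454,"y":0.0558,"z":0,"wx":0,"wy":0,"wz":0,"fingers":1},{"x":-0.0454,"y":0.0558,"z":0,"wx":0,"wy":0,"wz":0,"fingers":1},{"x":0,"y":0,"z":0,"wx":0,"wy":0,"wz":0.059,"fingers":1},{"x":0,"y":0,"z":0,"wx":0,"wy":0,"wz":0.059,"fingers":1},{"x":0,"y":0,"z":0,"wx":0,"wy":0,"wz":0.059,"fingers":1},{"x":0,"y":0,"z":0,"wx":0,"wy":0,"wz":0.059,"fingers":1},{"x":0,"y":0,"z":0,"wx":0,"wy":0,"wz":0.059,"fingers":1}])

```text
clock: 2.1
tool_pos: [0.5467, -0.0316, 0.2316]
eef_rot: [0.995, 0.096, -0.004, 0.001]
contact_force: [0.4, 0.8, 0.9]
opening: 1.001
```

Call:
apply_moves(series=[{"x":0,"y":0,"z":0,"wx":0,"wy":0,"wz":0.059,"fingers":1},{"x":0,"y":0,"z":0,"wx":0,"wy":0,"wz":0.059,"fingers":1},{"x":0,"y":0,"z":0,"wx":0,"wy":0,"wz":0.059,"fingers":1},{"x":0,"y":0,"z":0,"wx":0,"wy":0,"wz":0.059,"fingers":1},{"x":0,"y":0,"z":0,"wx":0,"wy":0,"wz":0.059,"fingers":1},{"x":0,"y":0,"z":0,"wx":0,"wy":0,"wz":0.059,"fingers":1},{"x":0,"y":0,"z":0,"wx":0,"wy":0,"wz":0.059,"fingers":1},{"x":0,"y":0,"z":0,"wx":0,"wy":0,"wz":0.059,"fingers":1}])

```text
clock: 3.1
tool_pos: [0.5441, -0.0304, 0.229]
eef_rot: [0.794, -0.608, -0.006, 0.005]
contact_force: [-0.5, -0.1, -0.1]
opening: 0.997
```

```bash
cat >> h.py <<'E'
from scipy.spatial.transform import Rotation as R
def rep(tx=None,ty=None,tz=None,yaw=None):
    s=get_state();p=s["tool_pos"];M=R.from_quat(s["eef_rot"]).as_matrix()
    y=np.degrees(np.arctan2(M[1,0],M[0,0]));print("t",s["clock"],"p",p.round(4),"yaw",y.round(2),"z",M[:,2].round(4),"q",s["q"].round(2),"F",s["contact_force"].round(1),"M",s["moment"].round(2),"op",round(s["opening"],3))
    if tx is not None:
        print("shift units",(M.T@(np.array([tx,ty,tz if tz else p[2]])-p)/.8).round(4))
    if yaw is not None: print("wz units",round((y-yaw)/180,4))
    return s,p,M
E
python3 - <<'E'
from h import *
rep(.592,-.113,None,-109.5)
cm=camera_model("wrist");im,d=snapshot("wrist");save("w1.png",im);P=cloud("wrist",d,cm);np.savez("w1",im=im,P=P)
m=(P[...,2]>.108)&(P[...,2]<.135)&(abs(P[...,0]-.59)<.045)&(abs(P[...,1]+.115)<.045)
q=P[m][:,:2].astype(np.float32);print(len(q))
if len(q)>20: print(cv2.minAreaRect(q*1000),cv2.fitLine(q,cv2.DIST_L2,0,.001,.001).ravel(), np.median(P[m][:,2]))
E
```

```text
t 3.1 p [ 0.5441 -0.0304  0.229 ] yaw -74.95 z [-1.490e-02 -9.000e-04 -9.999e-01] q [-0.3   0.64  0.46  1.83 -0.38  0.78 -0.95] F [-0.5 -0.1 -0.1] M [ 0.03  0.11 -0.04] op 0.997
shift units [ 0.1152 -0.031  -0.0008]
wz units 0.1919
1592
((595.200439453125, -112.43565368652344), (14.285027503967285, 63.843074798583984), 70.42550659179688) [ 0.9440385  -0.3298352   0.59660834 -0.11107898] 0.12270151233133586
```

View pics/w1.png

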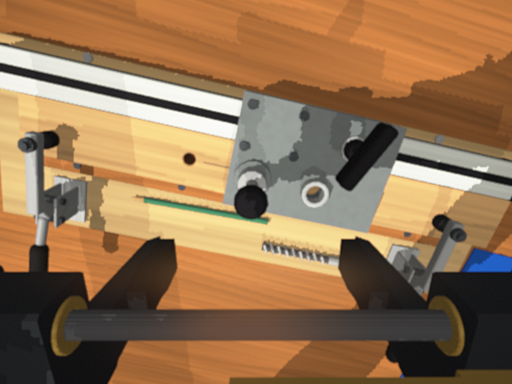

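The wrist view shows the T-bar at (368,157), the pin head at (251,203), the hole at (189,159) and the bushing at (315,193). The bar angle agrees between both views (-19.4°).

Call:
apply_moves(series=[{"x":0.08,"y":-0.02,"z":0,"wx":0,"wy":0,"wz":0,"fingers":1},{"x":0.033,"y":-0.013,"z":0,"wx":0,"wy":0,"wz":0,"fingers":1},{"x":0,"y":0,"z":0,"wx":0,"wy":0,"wz":0.058,"fingers":1},{"x":0,"y":0,"z":0,"wx":0,"wy":0,"wz":0.058,"fingers":1},{"x":0,"y":0,"z":0,"wx":0,"wy":0,"wz":0.058,"fingers":1},{"x":0,"y":0,"z":0,"wx":0,"wy":0,"wz":0.02,"fingers":0},{"x":0,"y":0,"z":0,"wx":0,"wy":0,"wz":0,"fingers":0}])

```text
clock: 4.03
tool_pos: [0.5911, -0.1085, 0.2249]
eef_rot: [-0.573, 0.819, 0.007, -0.009]
contact_force: [-0.4, 0.6, 0.9]
opening: 0.797
```

Run:
```python
from h import *
z=np.load("w1.npz");P=z["P"];im=z["im"]
g=cv2.cvtColor(im,cv2.COLOR_RGB2GRAY)
h=(P[...,2]>.135)&(abs(P[...,0]-.536)<.03)&(abs(P[...,1]+.0256)<.03);q=P[h];print("pin",len(q),np.median(q[:,2]));top=q[q[:,2]>np.median(q[:,2])-.004][:,:2].astype(np.float32)
print(cv2.minEnclosingCircle(top*1000))
m=np.zeros_like(g);m[145:172,175:204]=g[145:172,175:204]<90;ys,xs=np.nonzero(m);print("holepx",xs.mean(),ys.mean(),len(xs))
d=P[158-10:170,150:185].reshape(-1,3);print("stock top",np.median(d[:,2]))
# hole rim in world: use neighbours on z plane via homography from P of surrounding surface
w=(P[135:180,165:215,2]>.05)&(P[135:180,165:215,2]<.062);v,u=np.nonzero(w);A=np.c_[u+165,v+135,np.ones(len(u))];B=P[135:180,165:215][w];C=np.linalg.lstsq(A,B,rcond=None)[0];print("hole",[xs.mean(),ys.mean(),1]@C)
rep(.5945,-.1125,.1,-109.5)
```

```text
pin 2748 0.3090518416568176
((562.2218017578125, -17.106731414794922), 21.654829025268555)
holepx 189.0 158.5 96
stock top 0.05565395737689552
hole [0.53756408 0.0432175  0.05565788]
t 4.025 p [ 0.5911 -0.1085  0.2249] yaw -110.01 z [-2.190e-02  7.000e-04 -9.998e-01] q [-0.23  0.76  0.62  1.66 -0.53  0.92 -1.32] F [-0.4  0.6  0.9] M [0.04 0.13 0.03] op 0.797
shift units [ 0.0021 -0.0089  0.156 ]
wz units -0.0028
```

Call:
apply_moves(series=[{"x":0.002,"y":-0.009,"z":0.03,"wx":0.0066,"wy":-0.0024,"wz":-0.003,"fingers":0},{"x":0,"y":0,"z":0.05,"wx":0,"wy":0,"wz":0,"fingers":0},{"x":0,"y":0,"z":0.03,"wx":0,"wy":0,"wz":0,"fingers":0},{"x":0,"y":0,"z":0,"wx":0,"wy":0,"wz":0,"fingers":0}])

```text
clock: 4.53
tool_pos: [0.5976, -0.1118, 0.1346]
eef_rot: [-0.583, 0.813, 0.0, 0.001]
contact_force: [0.6, 0.1, 0.1]
opening: 0.497
```

Run:
```python
from h import *
rep(.594,-.1125,.099,-109.5)
cm=camera_model("wrist");im,d=snapshot("wrist");save("w2.png",im)
```

```text
t 4.525 p [ 0.5976 -0.1118  0.1346] yaw -108.73 z [ 0.0019  0.0022 -1.    ] q [-0.17  0.87  0.52  1.73 -0.62  0.71 -1.22] F [0.6 0.1 0.1] M [0.08 0.18 0.01] op 0.497
shift units [0.0024 0.004  0.0445]
wz units 0.0043
```

View pics/w2.png

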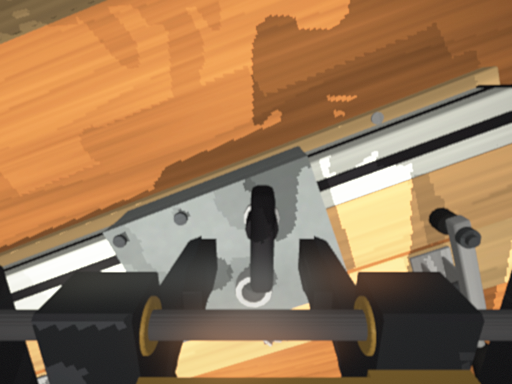

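The bar, at column 262, lies centred between the fingertips (214 and 302) and is aligned with them. I'll descend and grip.

Call:
apply_moves(series=[{"x":0.002,"y":0.004,"z":0.025,"wx":0,"wy":0,"wz":0.003,"fingers":0},{"x":0,"y":0,"z":0.018,"wx":0,"wy":0,"wz":0,"fingers":0},{"x":0,"y":0,"z":0,"wx":0,"wy":0,"wz":0,"fingers":-1},{"x":0,"y":0,"z":0,"wx":0,"wy":0,"wz":0,"fingers":-1},{"x":0,"y":0,"z":0,"wx":0,"wy":0,"wz":0,"fingers":-1},{"x":0,"y":0,"z":0,"wx":0,"wy":0,"wz":0,"fingers":-1}], force=30)

```text
clock: 5.32
tool_pos: [0.5985, -0.1148, 0.1055]
eef_rot: [-0.58, 0.815, -0.004, 0.005]
contact_force: [-0.9, -3.2, -5.9]
opening: 0.155
```

Run:
```python
from h import *
rep(.594,-.1125,.099)
```

```text
t 5.325 p [ 0.5985 -0.1148  0.1055] yaw -109.1 z [ 0.0126 -0.0018 -0.9999] q [-0.15  0.9   0.48  1.75 -0.66  0.64 -1.19] F [-0.9 -3.2 -5.9] M [-0.54  0.25 -0.02] op 0.155
shift units [-0.0009  0.0063  0.0081]
```

Call:
apply_moves(series=[{"x":0,"y":0,"z":0,"wx":0,"wy":0,"wz":0,"fingers":-0.4},{"x":0,"y":0.006,"z":0.006,"wx":-0.004,"wy":0.001,"wz":0,"fingers":-0.4},{"x":0,"y":0,"z":0,"wx":0,"wy":0,"wz":0,"fingers":-1},{"x":0,"y":0,"z":0,"wx":0,"wy":0,"wz":0,"fingers":-1},{"x":0,"y":0,"z":0,"wx":0,"wy":0,"wz":0,"fingers":-1}], force=30)

```text
clock: 5.95
tool_pos: [0.5942, -0.1134, 0.101]
eef_rot: [-0.58, 0.815, -0.0, -0.0]
contact_force: [-0.3, 0.2, -0.8]
opening: 0.155
```

Call:
apply_moves(series=[{"x":0,"y":0,"z":0,"wx":0,"wy":0,"wz":-0.05,"fingers":-1},{"x":0,"y":0,"z":0,"wx":0,"wy":0,"wz":-0.05,"fingers":-1},{"x":0,"y":0,"z":0,"wx":0,"wy":0,"wz":-0.05,"fingers":-1}])

```text
clock: 6.32
tool_pos: [0.5942, -0.1134, 0.101]
eef_rot: [0.758, -0.652, 0.0, 0.0]
contact_force: [0.1, -1.1, -2.1]
opening: 0.158
```

Run:
```python
from h import *
rep()
```

```text
t 6.325 p [ 0.5942 -0.1134  0.101 ] yaw -81.43 z [-0.    -0.001 -1.   ] q [-0.08  0.88  0.36  1.75 -0.5   0.6  -0.85] F [ 0.1 -1.1 -2.1] M [-0.29  0.23 -0.24] op 0.158
```

Call:
apply_moves(series=[{"x":0,"y":0,"z":0,"wx":0,"wy":0,"wz":-0.05,"fingers":-1},{"x":0,"y":0,"z":0,"wx":0,"wy":0,"wz":-0.05,"fingers":-1},{"x":0,"y":0,"z":0,"wx":0,"wy":0,"wz":-0.05,"fingers":-1},{"x":0,"y":0,"z":0,"wx":0,"wy":0,"wz":-0.05,"fingers":-1},{"x":0,"y":0,"z":0,"wx":0,"wy":0,"wz":0,"fingers":-1}])

```text
clock: 6.95
tool_pos: [0.5941, -0.1133, 0.101]
eef_rot: [0.925, -0.379, -0.0, -0.0]
contact_force: [0.8, -0.4, -0.8]
opening: 0.154
```

Run:
```python
from h import *
s,p,M=rep()
d=np.array([-.0444,.999,0])
for L in(.03,.06,.0686): print(L,(M.T@(d*L)/.8).round(4))
```

```text
t 6.95 p [ 0.5941 -0.1133  0.101 ] yaw -44.52 z [ 1.e-04  5.e-04 -1.e+00] q [ 0.01  0.86  0.19  1.75 -0.27  0.56 -0.42] F [ 0.8 -0.4 -0.8] M [-0.32  0.18  0.13] op 0.154
0.03 [-0.0275 -0.0255  0.    ]
0.06 [-0.0549 -0.0511  0.    ]
0.0686 [-0.0628 -0.0584  0.    ]
```

Call:
apply_moves(series=[{"x":-0.01,"y":-0.0093,"z":0,"wx":0,"wy":0,"wz":0,"fingers":-1},{"x":-0.01,"y":-0.0093,"z":0,"wx":0,"wy":0,"wz":0,"fingers":-1},{"x":-0.01,"y":-0.0093,"z":0,"wx":0,"wy":0,"wz":0,"fingers":-1},{"x":-0.01,"y":-0.0093,"z":0,"wx":0,"wy":0,"wz":0,"fingers":-1},{"x":-0.01,"y":-0.0093,"z":0,"wx":0,"wy":0,"wz":0,"fingers":-1},{"x":0,"y":0,"z":0,"wx":0,"wy":0,"wz":0,"fingers":-1}])

```text
clock: 7.7
tool_pos: [0.5914, -0.0531, 0.101]
eef_rot: [0.925, -0.38, -0.001, -0.0]
contact_force: [-0.9, 2.4, 0.6]
opening: 0.158
```

Run:
```python
from h import *
s,p,M=rep(.5941-.0444*.0686,-.1133+.0685,.101)
for n in("top","scene"):
    cm=camera_model(n);im,d=snapshot(n);P=cloud(n,d,cm)
    h=(P[...,2]>.135)&(P[...,2]<.162)&(abs(P[...,0]-.536)<.022)&(P[...,1]>-.04)&(P[...,1]<.07);q=P[h]
    print(n,len(q))
    if len(q)>5: print(np.median(q,0).round(4),np.array(cv2.minAreaRect((q[:,:2]*1000).astype(np.float32))[0]))
    save(n+"2.png",cv2.resize(im[150:260,140:350],None,fx=3.5,fy=3.5,interpolation=cv2.INTER_CUBIC))
```

```text
t 7.7 p [ 0.5914 -0.0531  0.101 ] yaw -44.64 z [-9.e-04  8.e-04 -1.e+00] q [-0.1   0.85  0.2   1.78 -0.29  0.54 -0.49] F [-0.9  2.4  0.6] M [0.39 0.26 0.05] op 0.158
shift units [-0.0076 -0.0071 -0.    ]
top 0
scene 63
[0.5428 0.0382 0.1484] [537.83953857  38.27074814]
```

View pics/top2.png

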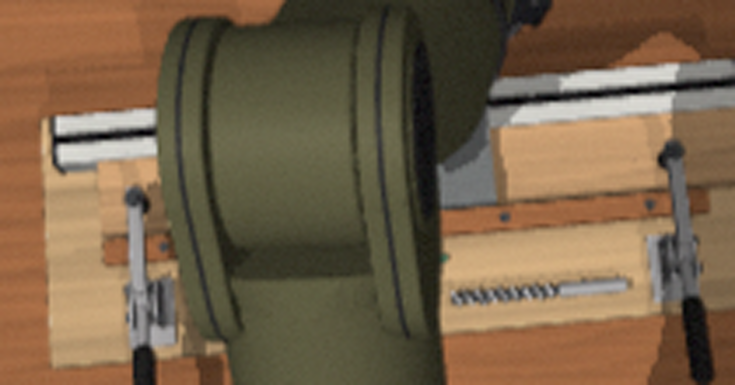

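The top view is blocked by the arm. The pin's y from the grasped knob (knob plus the known offset) is -0.0256, which equals the direct measurement, so I'll finish the remaining 8.4 mm. Then I'll release and lift.

Call:
apply_moves(series=[{"x":-0.0076,"y":-0.0071,"z":0,"wx":0,"wy":0,"wz":0,"fingers":-1},{"x":0,"y":0,"z":0,"wx":0,"wy":0,"wz":0,"fingers":-1},{"x":0,"y":0,"z":0,"wx":0,"wy":0,"wz":0,"fingers":-0.3},{"x":0,"y":0,"z":0,"wx":0,"wy":0,"wz":0,"fingers":-0.3},{"x":0,"y":0,"z":-0.05,"wx":0,"wy":0,"wz":0,"fingers":-0.3},{"x":0,"y":0,"z":-0.07,"wx":0,"wy":0,"wz":0,"fingers":-0.3},{"x":0,"y":0,"z":0,"wx":0,"wy":0,"wz":0,"fingers":-1}])

```text
clock: 8.68
tool_pos: [0.592, -0.0476, 0.1993]
eef_rot: [0.924, -0.382, 0.0, 0.0]
contact_force: [-0.6, -0.2, -1.0]
opening: 0.262
```

Run:
```python
from h import *
s,p,M=rep(.538,.043,.19)
cm=camera_model("wrist");im,d=snapshot("wrist");save("w3.png",im);P=cloud("wrist",d,cm);np.savez("w3",im=im,P=P)
h=(P[...,2]>.135)&(P[...,2]<.17)&(abs(P[...,0]-.538)<.04)&(abs(P[...,1]-.043)<.04);q=P[h];print(len(q))
if len(q):
    q=q[q[:,2]>.140];print(np.median(q[:,2]),cv2.minEnclosingCircle((q[:,:2]*1000).astype(np.float32)))
```

```text
t 8.675 p [ 0.592  -0.0476  0.1993] yaw -44.97 z [ 4.e-04 -8.e-04 -1.e+00] q [-0.15  0.71  0.27  1.72 -0.26  0.75 -0.54] F [-0.6 -0.2 -1. ] M [-0.07  0.17 -0.01] op 0.262
shift units [-0.1278 -0.0325  0.0115]
1449
0.1504570452787906 ((538.190185546875, 41.21009063720703), 14.15251636505127)
```

View pics/w3.png

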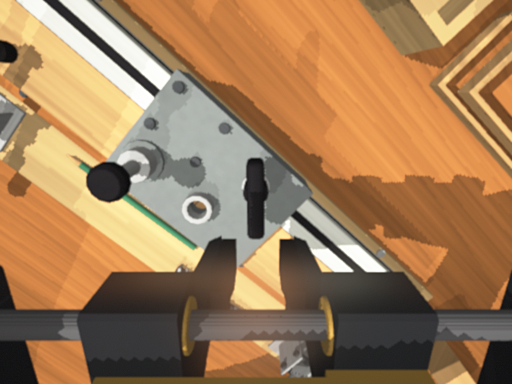

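The wrist view shows the pin head (r = 14.15 mm, matching the given size) at (0.5382, 0.0412), top z = 0.1505. That is about 2 mm from the hole and inside the capture range. I'll close the fingers and press on the head.

Call:
apply_moves(series=[{"x":-0.064,"y":-0.0163,"z":0,"wx":0,"wy":0,"wz":0,"fingers":-1},{"x":-0.064,"y":-0.0163,"z":0,"wx":0,"wy":0,"wz":0,"fingers":-1},{"x":0,"y":0,"z":0,"wx":0,"wy":0,"wz":0,"fingers":-1},{"x":0,"y":0,"z":0.03,"wx":0,"wy":0,"wz":0,"fingers":-1},{"x":0,"y":0,"z":0,"wx":0,"wy":0,"wz":0,"fingers":-1}])

```text
clock: 9.35
tool_pos: [0.5324, 0.0442, 0.1679]
eef_rot: [0.923, -0.384, -0.005, 0.003]
contact_force: [0.7, 0.2, 0.7]
opening: 0.001
```

Run:
```python
from h import *
rep(.538,.0418,.152)
```

```text
t 9.35 p [0.5324 0.0442 0.1679] yaw -45.12 z [-0.0112 -0.0024 -0.9999] q [-0.32  0.69  0.25  1.91 -0.3   0.58 -0.66] F [0.7 0.2 0.7] M [-0.03  0.07  0.04] op 0.001
shift units [ 0.0072 -0.0031  0.0198]
```

Call:
apply_moves(series=[{"x":0.0072,"y":-0.0031,"z":0.008,"wx":0.003,"wy":0.002,"wz":0,"fingers":-1},{"x":0,"y":0,"z":0.01,"wx":0,"wy":0,"wz":0,"fingers":-1},{"x":0,"y":0,"z":0.01,"wx":0,"wy":0,"wz":0,"fingers":-1},{"x":0,"y":0,"z":0.01,"wx":0,"wy":0,"wz":0,"fingers":-1}])

```text
clock: 9.85
tool_pos: [0.54, 0.0397, 0.1374]
eef_rot: [0.923, -0.385, 0.001, -0.001]
contact_force: [-1.3, 0.7, 7.6]
opening: 0.007
```

Run:
```python
from h import *
rep(.538,.0425,.115)
```

```text
t 9.85 p [0.54   0.0397 0.1374] yaw -45.3 z [ 3.e-03 -1.e-04 -1.e+00] q [-0.29  0.74  0.22  1.93 -0.32  0.5  -0.64] F [-1.3  0.7  7.6] M [ 0.1   0.5  -0.04] op 0.007
shift units [-0.0043 -0.0006  0.0279]
```

The pin top is at z 0.137, so the nose is about 8 mm into the hole, with 7.6 N of force. I'll continue pushing.

Call:
apply_moves(series=[{"x":0,"y":0,"z":0.01,"wx":0,"wy":0,"wz":0,"fingers":-1},{"x":0,"y":0,"z":0.01,"wx":0,"wy":0,"wz":0,"fingers":-1},{"x":0,"y":0,"z":0.008,"wx":0,"wy":0,"wz":0,"fingers":-1},{"x":0,"y":0,"z":0.006,"wx":0,"wy":0,"wz":0,"fingers":-1}])

```text
clock: 10.35
tool_pos: [0.5403, 0.0406, 0.1156]
eef_rot: [0.923, -0.386, 0.001, -0.003]
contact_force: [-16.7, 1.9, 76.6]
opening: 0.004
```

Run:
```python
from h import *
rep(.538,.0425,.115)
```

```text
t 10.35 p [0.5403 0.0406 0.1156] yaw -45.35 z [ 0.0051  0.0048 -1.    ] q [-0.27  0.78  0.2   1.94 -0.33  0.45 -0.62] F [-16.7   1.9  76.6] M [ 0.4   3.74 -0.  ] op 0.004
shift units [-0.0036  0.0004  0.0007]
```

The pin is home (top at 0.1156 against 0.116 nominal, hard contact). I'll lift and go back to the knob.

Call:
apply_moves(series=[{"x":0,"y":0,"z":-0.01,"wx":0,"wy":0,"wz":0,"fingers":-1},{"x":0,"y":0,"z":-0.06,"wx":0,"wy":0,"wz":0,"fingers":-1},{"x":0,"y":0,"z":-0.04,"wx":0,"wy":0,"wz":0,"fingers":-1},{"x":0.064,"y":0.0163,"z":0,"wx":0,"wy":0,"wz":0,"fingers":-0.2},{"x":0.064,"y":0.0163,"z":0,"wx":0,"wy":0,"wz":0,"fingers":-0.2},{"x":0,"y":0,"z":0,"wx":0,"wy":0,"wz":0,"fingers":-0.2}])

```text
clock: 11.1
tool_pos: [0.5963, -0.0529, 0.2075]
eef_rot: [0.923, -0.384, 0.004, -0.004]
contact_force: [-0.2, 0.1, 0.8]
opening: 0.318
```

Run:
```python
from h import *
s,p,M=rep(.592,-.0455,.1)
cm=camera_model("wrist");im,d=snapshot("wrist");save("w4.png",im);P=cloud("wrist",d,cm)
m=(P[...,2]>.112)&(P[...,2]<.13)&(abs(P[...,0]-.592)<.045)&(abs(P[...,1]+.045)<.045)
q=P[m][:,:2].astype(np.float32);print(len(q),cv2.minAreaRect(q*1000),cv2.fitLine(q,cv2.DIST_L2,0,.001,.001).ravel())
h=(P[...,2]>.108)&(P[...,2]<.17)&(abs(P[...,0]-.538)<.03)&(abs(P[...,1]-.043)<.03);q=P[h];print(len(q),np.median(q[:,2]),cv2.minEnclosingCircle((q[:,:2]*1000).astype(np.float32)))
```

```text
t 11.1 p [ 0.5963 -0.0529  0.2075] yaw -45.2 z [ 0.0107  0.005  -0.9999] q [-0.14  0.7   0.27  1.71 -0.26  0.76 -0.53] F [-0.2  0.1  0.8] M [-0.04  0.12 -0.06] op 0.318
shift units [-0.0109 -0.0012  0.1343]
1306 ((592.4842529296875, -44.99156188964844), (62.90692138671875, 14.009434700012207), 45.52792739868164) [ 0.7035683   0.7106277   0.5942941  -0.04343753]
938 0.11511550801399922 ((537.914306640625, 42.16242599487305), 14.09454345703125)
```

Pin top reads 0.115, so it is home. The bar is at (0.5925, -0.045), turned 45°. I'll descend on it.

Call:
apply_moves(series=[{"x":-0.0113,"y":-0.0012,"z":0.03,"wx":-0.0035,"wy":-0.0013,"wz":-0.003,"fingers":-0.2},{"x":0,"y":0,"z":0.045,"wx":0,"wy":0,"wz":0,"fingers":-0.2},{"x":0,"y":0,"z":0,"wx":0,"wy":0,"wz":0,"fingers":-0.2}])

```text
clock: 11.52
tool_pos: [0.588, -0.0379, 0.1451]
eef_rot: [0.926, -0.377, -0.003, -0.002]
contact_force: [0.1, -0.1, -0.4]
opening: 0.403
```

Run:
```python
from h import *
rep(.5925,-.045,.101,-44.6)
```

```text
t 11.525 p [ 0.588  -0.0379  0.1451] yaw -44.25 z [-0.0042  0.0059 -1.    ] q [-0.14  0.78  0.23  1.77 -0.28  0.63 -0.52] F [ 0.1 -0.1 -0.4] M [-0.02  0.1  -0.05] op 0.403
shift units [0.0106 0.0025 0.0551]
wz units 0.002
```

Call:
apply_moves(series=[{"x":0.0105,"y":0.0025,"z":0,"wx":0,"wy":0.002,"wz":0.002,"fingers":-0.2},{"x":0,"y":0,"z":0,"wx":0,"wy":0,"wz":0,"fingers":-0.2}])

```text
clock: 11.78
tool_pos: [0.5938, -0.0448, 0.147]
eef_rot: [0.925, -0.379, 0.001, -0.001]
contact_force: [-0.3, -0.7, -0.9]
opening: 0.402
```

Run:
```python
from h import *
rep(.5925,-.045,.101,-44.6)
```

```text
t 11.775 p [ 0.5938 -0.0448  0.147 ] yaw -44.56 z [ 0.0031  0.0014 -1.    ] q [-0.13  0.78  0.23  1.76 -0.28  0.63 -0.52] F [-0.3 -0.7 -0.9] M [-0.07  0.11  0.06] op 0.402
shift units [-0.0011  0.0015  0.0575]
wz units 0.0002
```

Call:
apply_moves(series=[{"x":-0.001,"y":0.0015,"z":0.03,"wx":0,"wy":0,"wz":0,"fingers":-0.2},{"x":0,"y":0,"z":0.02,"wx":0,"wy":0,"wz":0,"fingers":-0.2},{"x":0,"y":0,"z":0.006,"wx":0,"wy":0,"wz":0,"fingers":-0.2},{"x":0,"y":0,"z":0,"wx":0,"wy":0,"wz":0,"fingers":-1},{"x":0,"y":0,"z":0,"wx":0,"wy":0,"wz":0,"fingers":-1},{"x":0,"y":0,"z":0,"wx":0,"wy":0,"wz":0,"fingers":-1},{"x":0,"y":0,"z":0,"wx":0,"wy":0,"wz":0,"fingers":-1}])

```text
clock: 12.65
tool_pos: [0.5935, -0.0429, 0.1049]
eef_rot: [0.926, -0.379, 0.002, -0.003]
contact_force: [0.7, -1.5, -3.6]
opening: 0.16
```

Run:
```python
from h import *
rep(.5925,-.045,.101,-44.6)
```

```text
t 12.65 p [ 0.5935 -0.0429  0.1049] yaw -44.5 z [ 0.006   0.0046 -1.    ] q [-0.12  0.84  0.2   1.78 -0.3   0.54 -0.5 ] F [ 0.7 -1.5 -3.6] M [-0.11  0.11 -0.01] op 0.16
shift units [0.0009 0.0028 0.0049]
wz units 0.0006
```

The bar is gripped. I'll turn it clockwise about 65° and then on to its stop.

Call:
apply_moves(series=[{"x":0,"y":0,"z":0,"wx":0,"wy":0,"wz":0.05,"fingers":-1},{"x":0,"y":0,"z":0,"wx":0,"wy":0,"wz":0.05,"fingers":-1},{"x":0,"y":0,"z":0,"wx":0,"wy":0,"wz":0.05,"fingers":-1},{"x":0,"y":0,"z":0,"wx":0,"wy":0,"wz":0.05,"fingers":-1},{"x":0,"y":0,"z":0,"wx":0,"wy":0,"wz":0.05,"fingers":-1},{"x":0,"y":0,"z":0,"wx":0,"wy":0,"wz":0.05,"fingers":-1},{"x":0,"y":0,"z":0,"wx":0,"wy":0,"wz":0.04,"fingers":-1}])

```text
clock: 13.52
tool_pos: [0.5944, -0.0465, 0.105]
eef_rot: [-0.592, 0.806, -0.003, 0.003]
contact_force: [-1.7, 0.8, -2.5]
opening: 0.156
```

Run:
```python
from h import *
rep(.5925,-.045,.101,-109.5)
```

```text
t 13.525 p [ 0.5944 -0.0465  0.105 ] yaw -107.36 z [ 0.0081 -0.0014 -1.    ] q [-0.27  0.89  0.49  1.79 -0.68  0.62 -1.24] F [-1.7  0.8 -2.5] M [-0.05  0.53  0.28] op 0.156
shift units [-0.0011  0.0029  0.0049]
wz units 0.0119
```

Call:
apply_moves(series=[{"x":0,"y":0,"z":0,"wx":0,"wy":0,"wz":0.015,"fingers":-1},{"x":0,"y":0,"z":0,"wx":0,"wy":0,"wz":0.015,"fingers":-1},{"x":0,"y":0,"z":0,"wx":0,"wy":0,"wz":0.015,"fingers":-1}])

```text
clock: 13.9
tool_pos: [0.5942, -0.0469, 0.1049]
eef_rot: [-0.533, 0.846, -0.003, 0.003]
contact_force: [-1.5, -0.2, -1.1]
opening: 0.154
```

Run:
```python
from h import *
rep(.5925,-.045,.101,-109.5)
```

```text
t 13.9 p [ 0.5942 -0.0469  0.1049] yaw -115.63 z [ 0.0075 -0.0025 -1.    ] q [-0.29  0.91  0.53  1.79 -0.73  0.64 -1.34] F [-1.5 -0.2 -1.1] M [-0.01  0.47  0.26] op 0.154
shift units [-0.0012  0.003   0.0049]
wz units -0.0341
```

Call:
apply_moves(series=[{"x":0,"y":0,"z":0,"wx":0,"wy":0,"wz":0.012,"fingers":-1},{"x":0,"y":0,"z":0,"wx":0,"wy":0,"wz":0,"fingers":-1}])

```text
clock: 14.15
tool_pos: [0.5942, -0.047, 0.1049]
eef_rot: [-0.516, 0.857, -0.003, 0.002]
contact_force: [-1.7, 0.5, -1.8]
opening: 0.16
```

Run:
```python
from h import *
rep()
```

```text
t 14.15 p [ 0.5942 -0.047   0.1049] yaw -117.85 z [ 0.0073 -0.0028 -1.    ] q [-0.29  0.91  0.54  1.79 -0.74  0.65 -1.37] F [-1.7  0.5 -1.8] M [-0.01  0.52  0.54] op 0.16
```

Moment has risen to 0.54 N·m at 8.7° past the starting angle, so the knob is at its stop. I'll release, lift and check.

Call:
apply_moves(series=[{"x":0,"y":0,"z":0,"wx":0,"wy":0,"wz":0,"fingers":-0.3},{"x":0,"y":0,"z":0,"wx":0,"wy":0,"wz":0,"fingers":-0.3},{"x":0,"y":0,"z":-0.04,"wx":0,"wy":0,"wz":0,"fingers":-0.3},{"x":0,"y":0,"z":-0.07,"wx":0,"wy":0,"wz":0,"fingers":-0.3},{"x":0,"y":0,"z":-0.05,"wx":0,"wy":0,"wz":0,"fingers":-0.3},{"x":0,"y":0,"z":0,"wx":0,"wy":0,"wz":0,"fingers":-0.3},{"x":0,"y":0,"z":0,"wx":0,"wy":0,"wz":0,"fingers":-0.3}])

```text
clock: 15.02
tool_pos: [0.596, -0.0473, 0.2376]
eef_rot: [-0.514, 0.858, -0.005, 0.006]
contact_force: [0.0, 1.0, -1.4]
opening: 0.351
```

Run:
```python
from h import *
s,p,M=rep()
cm=camera_model("wrist");im,d=snapshot("wrist");save("w5.png",im);P=cloud("wrist",d,cm)
m=(P[...,2]>.112)&(P[...,2]<.13)&(abs(P[...,0]-.592)<.045)&(abs(P[...,1]+.045)<.04)
q=P[m][:,:2].astype(np.float32);print(len(q),cv2.minAreaRect(q*1000),cv2.fitLine(q,cv2.DIST_L2,0,.001,.001).ravel())
h=(P[...,2]>.108)&(P[...,2]<.17)&(abs(P[...,0]-.538)<.03)&(abs(P[...,1]-.043)<.03);q=P[h];print(len(q))
if len(q):print(np.median(q[:,2]),cv2.minEnclosingCircle((q[:,:2]*1000).astype(np.float32)))
```

```text
t 15.025 p [ 0.596  -0.0473  0.2376] yaw -118.13 z [ 0.0146 -0.0026 -0.9999] q [-0.38  0.75  0.7   1.69 -0.59  0.91 -1.5 ] F [ 0.   1.  -1.4] M [ 0.02  0.2  -0.  ] op 0.351
1032 ((592.1388549804688, -45.34850311279297), (13.98209285736084, 63.30421447753906), 63.90815734863281) [ 0.89853686 -0.438898    0.5940903  -0.0463701 ]
0
```

View pics/w5.png

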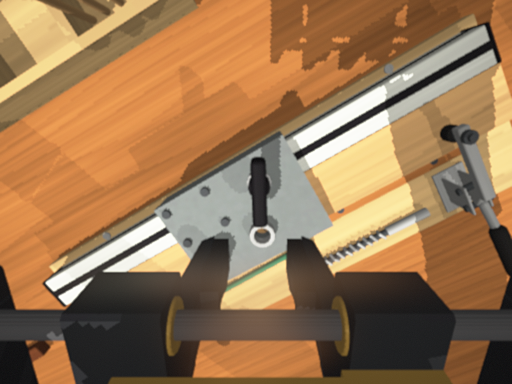

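The bar at (260,190) now stands at -26°, 6.6° tighter than at the start, and the carriage hasn't moved. The pin is out of this view, so I'll check it in the scene depth and then hand in.

Run:
```python
from h import *
cm=camera_model("scene");im,d=snapshot("scene");P=cloud("scene",d,cm)
h=(P[...,2]>.104)&(P[...,2]<.17)&(abs(P[...,0]-.538)<.02)&(abs(P[...,1]-.043)<.02);q=P[h];print(len(q),np.percentile(q[:,2],[50,95]),np.median(q,0))
Q0=np.load("scene.npz");df=np.abs(Q0["im"].astype(int)-im).sum(2)>120
print("changed px",df.sum(), get_state()["contact_force"])
if len(q)>5 and np.percentile(q[:,2],95)<.125: finish_job();print("done")
```

```text
58 [0.11364533 0.11792462] [0.54102314 0.0461909  0.11364533]
changed px 9122 [ 0.25332638 -0.05651027 -0.03273084]
the job is handed in; nothing more can be done
done
```

The carriage is registered on the drilled hole with the index pin home and the clamp knob tight. I handed the job in at about 15 s of the 58 s allowed, with the gripper open and clear above the jig. No verdict was reported.

I slackened the knob by about 65° and slid the carriage about 68 mm while holding the bar. Then I pushed the pin down with closed fingers and turned the knob tight again.

- **Pin depth:** the head met hard contact with its top at z = 0.1156, against 0.116 nominal. After lifting, the wrist camera read 0.115, and at the end the scene camera read 0.114–0.118.
- **Pin over hole:** the wrist camera put the head about 1 mm from the measured hole, within calibration error. The last wrist picture did not show the pin. In the last scene view the head read about 4 mm off the hole, but only 58 pixels were visible and that view had already read 3–4 mm high in y. I took it as that bias, because the pin is physically seated in the hole.
- **Knob:** the torque rose to 0.54 N·m at the end of the turn. The bar ended 6.6° (0.115 rad) tighter than it started. The arm had turned 8.7°, so the bar slipped or sprang back about 2° in the grip.
- **Force:** the wrist force read 77 N as the pin bottomed, under the 120 N limit.
- **Not measured:** I did not re-measure the beech rail or the loose items. No contact with them was seen, and the drill bit, part of the pencil and one clamp look undisturbed in the last wrist picture.

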